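Load the roll-down vial feeder in reading order

ROBOT

A 6-joint arm with a two-finger parallel gripper is mounted at the origin on a cart in front of the work surface, level with it; the furniture and walls round the work are solid. World frame = base frame: x ahead of the robot, y to its left, z up, the work surface at z = 0. Lengths are in m, angles in degrees, forces in N, time in s.
With the tool pointing down it reaches from about 0.3 to 0.875 m from the base axis. Payload 6.4 kg.
Tool frame: the origin (TCP) lies at the very end of the fingers, on their centre line; the grasp point (between the pads) lies r.tcp_to_grasp behind it (r.tcp_to_grasp is the distance from the TCP to the grasp point, in m); z points along the fingers, y is the line along which they close (so a half turn about z gives the same grasp; the last joint's range is limited). The gripper opens to 85 mm and grips with 20 to 120 N. Pads are 22 mm wide; open, the fingers measure 114 mm over their backs; the gripper's body (76 mm by 85 mm) begins 54 mm behind the grasp point. The pads swing forward as they close: fully open they stand 13 mm farther back than shut.
Start: joints at [62.263, 10.359, 92.074, -0, 77.567, -11.82], TCP at [0.158, 0.553, 0.21] pointing down, gripper open.
Joint ranges: [-171.53, 171.53], [-51.25, 118.39], [17.06, 147.69], [-65.23, 245.23], [0, 150.52], [-178.68, 178.68]. Speed limits (degrees/s): [147.25, 147.25, 172.46, 180, 180, 180].

INTERFACE

Orientations are given as a 3x3 rotation matrix whose columns are the frame's x, y, z axes.
In Python, from rig import readout, grab_frame, camera_info, r gives the robot as it stands.
- The arm moves only by the shell command python3 -m pendant 'ROWS' [FORCE]. ROWS is JSON, a list of rows, each a list of 5 numbers: the shift along the tool's x, y, z in cm, then the turn about the tool's z in rad, then the closure, from 0 (fully open) to 1 (shut). A call has 1 to 10 rows; each row is the pose to reach, as a shift and turn from the pose commanded when the call began, along the tool's axes at that moment; what a row does not reach only later rows make up. A row lasts 1/12 s, in which the tool goes at most 41.7 mm and 7.16 degrees, less where a joint would pass 70% of its speed; a pose out of reach is approached as far as the arm can. A call with a gripper value outside its range is refused whole. The fingers move at their own pace and stop on an object; FORCE is the grip in N (left out, the last holds). Time passes only in rows, so rows that repeat a pose let the fingers close. It gives the time, the measured TCP pose, the force, the opening and the grip force at its end, in the units of the state.
- readout.get_obs(): the state, without advancing time (a new reading comes with each control period).
- grab_frame(name): name is "side" or "top"; returns the picture (400x640x3 uint8, red, green, blue); there is no depth.
- camera_info(name): a dict with "mtx" (3x3 intrinsics, pixels), "dist_coeffs" ([k1, k2, p1, p2, k3] as OpenCV has them; the pictures are not rectified), "R" (3x3) and "t" (3): a world point X has camera coordinates R X + t. Camera axes: x right, y down, z forward; pixel columns grow to the right and rows downward; lengths in m; the calibration is good to about 2 mm. A picture is of the moment at which its call begins. camera_info takes no time and is no camera call.
- r.hand_in(): hands the job in; it is judged then, once.
The state is a dict: "time_s": time; "joint_pos": joint angles; "joint_vel": joint speeds; "joint_efforts": joint torques, N m; "position": TCP position; "ee_rot": TCP orientation; "wrist_force": force on the tool from outside, world axes, zero at the start; "wrist_torque": the same for the moment, N m; "width": finger opening in m; "grip_force": force on a finger pad.
Only numpy, scipy, OpenCV 4.12 (cv2) and the standard library are available. Lean on these libraries where they do the work, as an engineer would, in place of code of your own. Each camera call takes 0.05 s, during which the arm holds its last target. There are 200 camera calls.

TASK

Load the four specimen vials from the transport tray into the inclined roll-down feeder, so that they queue from the stop at its low end upwards in reading order: red cap first (lowest), then blue, then black, then white, all lying with their caps towards the feeder's blue cheek. They are glass: set each one down gently on the lane and let it roll down, and let none fall or lie on the mat or bench.

Things in the scene. Friction and masses are not known exactly. Their poses are not given: they have to be found in the camera images.
- vial_red_mid (a point): Screw-cap glass vial, red cap, greenish sample: diameter 22 mm, 60 mm long (the cap is the last 14 mm), 44 g, lying on its side. Point: on its axis, at the middle of the glass body, 23 mm from the foot, 37 mm from the cap end, where it balances; grasp here across the diameter. Its +y axis runs along the vial towards the cap; x and z turn as it rolls.
- vial_blue_mid (a point): Screw-cap glass vial, blue cap, pinkish sample: diameter 22 mm, 60 mm long (the cap is the last 14 mm), 44 g, lying on its side. Point: on its axis, at the middle of the glass body, 23 mm from the foot, 37 mm from the cap end, where it balances; grasp here across the diameter. Its +y axis runs along the vial towards the cap; x and z turn as it rolls.
- vial_black_mid (a point): Screw-cap glass vial, black cap, white label: diameter 22 mm, 60 mm long (the cap is the last 14 mm), 44 g, lying on its side. Point: on its axis, at the middle of the glass body, 23 mm from the foot, 37 mm from the cap end, where it balances; grasp here across the diameter. Its +y axis runs along the vial towards the cap; x and z turn as it rolls.
- vial_white_mid (a point): Screw-cap glass vial, white cap, ochre sample: diameter 22 mm, 60 mm long (the cap is the last 14 mm), 44 g, lying on its side. Point: on its axis, at the middle of the glass body, 23 mm from the foot, 37 mm from the cap end, where it balances; grasp here across the diameter. Its +y axis runs along the vial towards the cap; x and z turn as it rolls.
- tray: Fixed transport tray, 214 x 72 mm. Origin under its centre, 3 mm above the worktop; x along the row, z up. Vials lie along its y in notches at x = -75, -25, 25, 75 mm, in any order, cap to +y or -y, axes at z = 26 mm, 28 mm free between them. White combs (up to z = 22 mm) hold only the vials' ends, beyond y = 23 mm either side; between them it is free down to z = 6 mm. End walls 24 mm high.
- feeder: Fixed inclined vial feeder, 176 x 81 mm. Origin under its centre, 3 mm above the worktop; z up, +x to its high end; white cheek at +y, blue at -y. Vials lie along y on two rails rising 12 degrees to +x and roll down by themselves to the stop or the vial before. Queued axes: x = -66, -45, -23, -2 mm at z = 45, 50, 54, 59 mm. Lane 71 mm wide: 5.5 mm play either way.
- feeder_load (a point): Loading point at the feeder's high end, axes as the feeder's: where the glass mid-point is when a vial lies on the rails there, cap to the blue cheek (feeder x 42, y 7, z 68 mm). Cheek lips widen it to 86 mm here, 18 to 35 mm above the rails. The back plate is 41 mm further in x, 4 mm above the rails. Under the vial, from 21 mm to -y to 13 mm to +y, it is free 12 mm below the rails.
There are look-alikes about, which are no part of the job. Leave any orange or yellow look-alike of the part that bears vial_black_mid alone.

How it is judged:
By the outcome, as a careful person would: the job done as asked, in the order asked, and still so for the second after the job is handed in, with the robot touching nothing.
It also fails if it takes over 112 s, if anything falls off the work surface, if the arm or the gripper's body presses on something with over 40 N, if the wrist force passes 120 N, or if a joint passes its speed limit or range.

## Working session

There is one attempt and no reset: what is moved stays moved. The work goes in short steps, Python scripts to look and compute and a shell command to move; the robot and the scene stay as the last step left them, time stands still between calls to the robot, and variables do not carry over. Pictures are saved under pics/ and viewed, at most 14 in all, crops included, and the job is handed in when it is done.

```bash
mkdir -p pics; ls; python3 - <<'E'
from rig import readout, grab_frame, camera_info, r
import cv2
print(r.tcp_to_grasp)
o=readout.get_obs();print(o['time_s'],o['position'],o['ee_rot'],o['width'])
for n in('side','top'):
    f=grab_frame(n);cv2.imwrite(f'pics/{n}0.png',f[:,:,::-1])
    c=camera_info(n);print(n,c)
E
```

```text
pics
0.0187
0.0 [0.15739281 0.5524146  0.20886986] [[-9.61661848e-01  2.74236816e-01 -8.11364179e-04]
 [ 2.74237803e-01  9.61660580e-01 -1.59857016e-03]
 [ 3.41870155e-04 -1.75979067e-03 -9.99998393e-01]] 0.08537046668739863
side {'mtx': array([[376.42559345,   0.        , 322.15101895],
       [  0.        , 376.42559345, 199.08769652],
       [  0.        ,   0.        ,   1.        ]]), 'dist_coeffs': array([-0.00312304,  0.        ,  0.        ,  0.        ,  0.        ]), 'R': array([[ 0.99870286, -0.04784518, -0.01741917],
       [-0.03770417, -0.46499645, -0.8845093 ],
       [ 0.03421965,  0.88401874, -0.46619725]]), 't': array([-0.4778255 ,  0.0426747 ,  1.19153841])}
top {'mtx': array([[468.02531962,   0.        , 322.04664563],
       [  0.        , 468.02531962, 197.50892669],
       [  0.        ,   0.        ,   1.        ]]), 'dist_coeffs': array([-0.07567904,  0.        ,  0.        ,  0.        ,  0.        ]), 'R': array([[ 0.0177922 , -0.99981116, -0.00781503],
       [-0.97988398, -0.0158826 , -0.19893501],
       [ 0.19877332,  0.01119731, -0.97998152]]), 't': array([-0.14178144,  0.49134703,  1.44747728])}
```

View pics/top0.png

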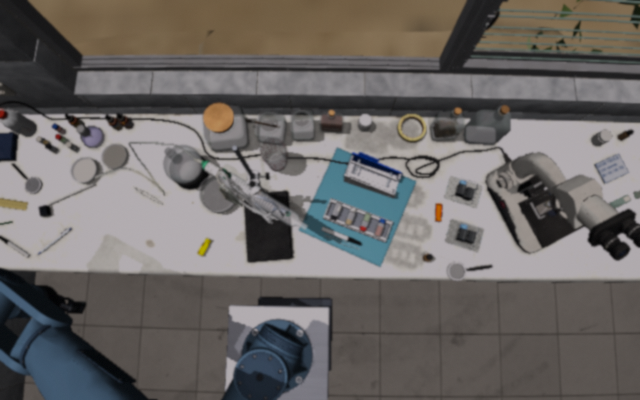

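View pics/side0.png

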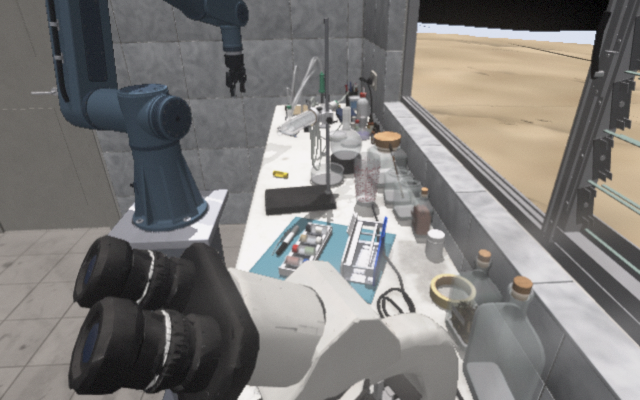

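```bash
python3 - <<'E'
import cv2
f=cv2.imread('pics/top0.png');cv2.imwrite('pics/topc.png',cv2.resize(f[145:255,300:420],None,fx=5.4,fy=5.4,interpolation=cv2.INTER_CUBIC))
f=cv2.imread('pics/side0.png');cv2.imwrite('pics/sidec.png',cv2.resize(f[205:305,250:400],None,fx=5.3,fy=5.3,interpolation=cv2.INTER_CUBIC))
E
```

```text
(no output)
```

View pics/topc.png

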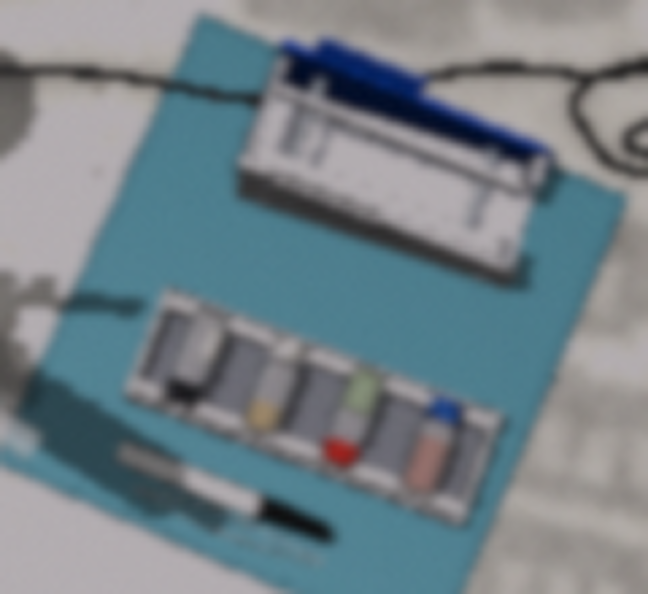

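View pics/sidec.png

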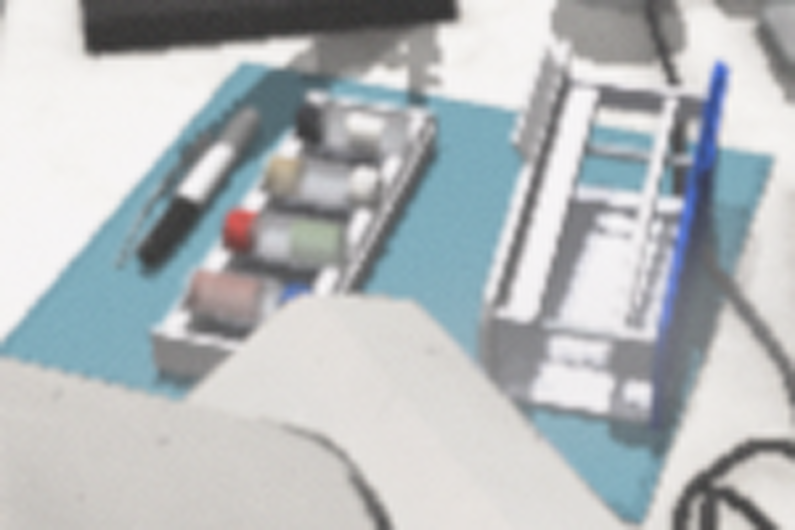

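```bash
cat > h.py <<'E'
import numpy as np, cv2
from rig import camera_info
def ray(n,uv):
    c=camera_info(n);p=cv2.undistortPoints(np.array(uv,float).reshape(-1,1,2),c['mtx'],c['dist_coeffs']).reshape(-1,2)
    d=np.c_[p,np.ones(len(p))]@c['R'];o=-c['R'].T@c['t'];return o,d
def plane(n,uv,z):
    o,d=ray(n,uv);return o+d*((z-o[2])/d[:,2])[:,None]
def proj(n,X):
    c=camera_info(n);return cv2.projectPoints(np.array(X,float).reshape(-1,1,3),cv2.Rodrigues(c['R'])[0],c['t'],c['mtx'],c['dist_coeffs'])[0].reshape(-1,2)
def tri(u1,u2):
    o1,d1=ray('top',[u1]);o2,d2=ray('side',[u2]);A=np.c_[d1[0],-d2[0]];s=np.linalg.lstsq(A,o2-o1,rcond=None)[0]
    a=o1+s[0]*d1[0];b=o2+s[1]*d2[0];return (a+b)/2,np.linalg.norm(a-b)
E
python3 - <<'E'
from h import *
np.set_printoptions(precision=4,suppress=True)
f=cv2.imread('pics/top0.png');cv2.imwrite('pics/topl.png',cv2.resize(f[110:270,140:350],None,fx=3.7,fy=3.7,interpolation=cv2.INTER_CUBIC))
g=cv2.imread('pics/side0.png');cv2.imwrite('pics/sidel.png',cv2.resize(g[10:220,210:410],None,fx=2.8,fy=2.8,interpolation=cv2.INTER_CUBIC))
c=lambda p:np.array(p)/5.4+[300,145]-0.4
print('tray',plane('top',c([(168,290),(502,408),(462,522),(128,395)]),.027))
# feeder cheek tops rough
hsv=cv2.cvtColor(f,cv2.COLOR_BGR2HSV);roi=np.zeros(f.shape[:2],np.uint8);roi[190:245,315:400]=1
for n,lo,hi in(('red',(0,120,90),(8,255,255)),('red2',(172,120,90),(180,255,255)),('blue',(106,130,80),(130,255,255)),('green',(40,25,100),(75,110,255)),('ochre',(12,45,110),(28,160,255)),('pink',(0,40,100),(10,110,255)),('dark',(0,0,0),(180,255,70))):
    m=cv2.inRange(hsv,lo,hi)*roi
    k,l,s,ce=cv2.connectedComponentsWithStats(m)
    for i in range(1,k):
        if s[i,4]>5: print(n,s[i,4],ce[i],plane('top',[ce[i]],.029)[0])
E
```

```text
tray [[ 0.4959 -0.1613  0.027 ]
 [ 0.4275 -0.3612  0.027 ]
 [ 0.3591 -0.3368  0.027 ]
 [ 0.4318 -0.1384  0.027 ]]
red 19 [362.5789 228.3158] [ 0.3993 -0.2646  0.029 ]
blue 15 [382.1333 220.6   ] [ 0.4252 -0.3273  0.029 ]
green 32 [366.75   217.0312] [ 0.436  -0.2779  0.029 ]
ochre 25 [348.12 221.48] [ 0.4206 -0.2182  0.029 ]
pink 51 [378.4314 230.5686] [ 0.3928 -0.3153  0.029 ]
dark 40 [383.075 192.8  ] [ 0.5165 -0.3311  0.029 ]
dark 27 [334.4815 217.1111] [ 0.4341 -0.1743  0.029 ]
dark 47 [353.7872 240.8723] [ 0.3586 -0.2367  0.029 ]
```

View pics/topl.png

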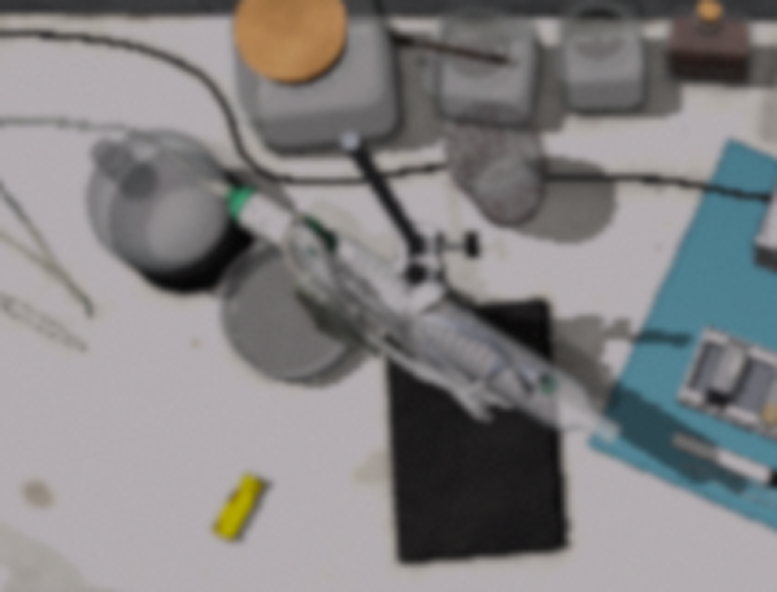

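View pics/sidel.png

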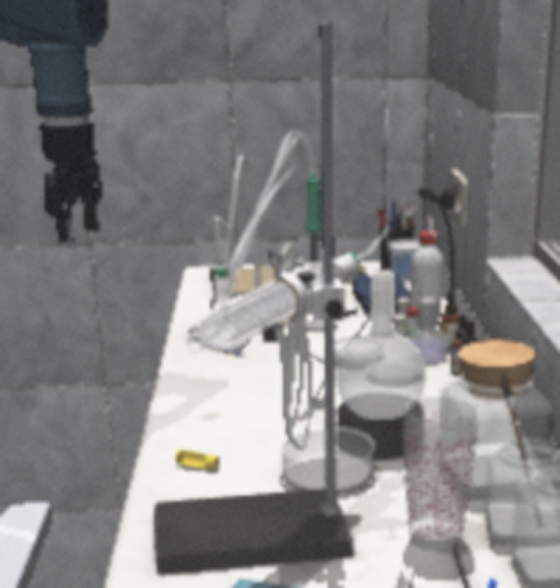

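```bash
python3 -m pendant '[[0,0,-4,0,0.58],[0,0,-8,0,0.58],[0,0,-10,0,0.58],[0,0,-10,0,0.58]]'; python3 - <<'E'
from h import *
np.set_printoptions(precision=4,suppress=True)
T=lambda x,y:(140+x/3.7-.4,110+y/3.7-.4); S=lambda x,y:(210+x/2.8-.3,10+y/2.8-.3)
print('tip',tri(T(615,432),S(192,335)));print('rodtop',tri(T(350,140),S(325,25)));print('clamp',tri(T(415,260),S(333,305)))
f=cv2.imread('pics/top0.png');g=cv2.imread('pics/side0.png')
a=cv2.resize(f[150:200,342:406],None,fx=8,fy=8,interpolation=cv2.INTER_CUBIC)
b=cv2.resize(g[210:288,338:392],None,fx=7,fy=7,interpolation=cv2.INTER_CUBIC)
a=cv2.resize(f[150:200,342:406],None,fx=6.5,fy=6.5,interpolation=cv2.INTER_CUBIC)
h=max(a.shape[0],b.shape[0]);im=np.zeros((h,a.shape[1]+b.shape[1],3),np.uint8);im[:a.shape[0],:a.shape[1]]=a;im[:b.shape[0],a.shape[1]:]=b
print(im.shape,a.shape);cv2.imwrite('pics/feed.png',im)
E
```

```text
time_s: 0.43
position: [0.1587, 0.5552, 0.316]
ee_rot: [[-0.962, 0.274, 0.004], [0.274, 0.962, 0.009], [-0.002, 0.009, -1.0]]
wrist_force: [-0.0, 0.1, 1.2]
width: 0.0386
grip_force: 0.0
tip (array([ 0.3652, -0.0948,  0.2893]), np.float64(0.002575926160170455))
rodtop (array([0.5009, 0.0542, 0.5429]), np.float64(0.0014313724656037263))
clamp (array([0.5005, 0.0582, 0.269 ]), np.float64(0.010189052286925387))
(546, 794, 3) (325, 416, 3)
```

View pics/feed.png

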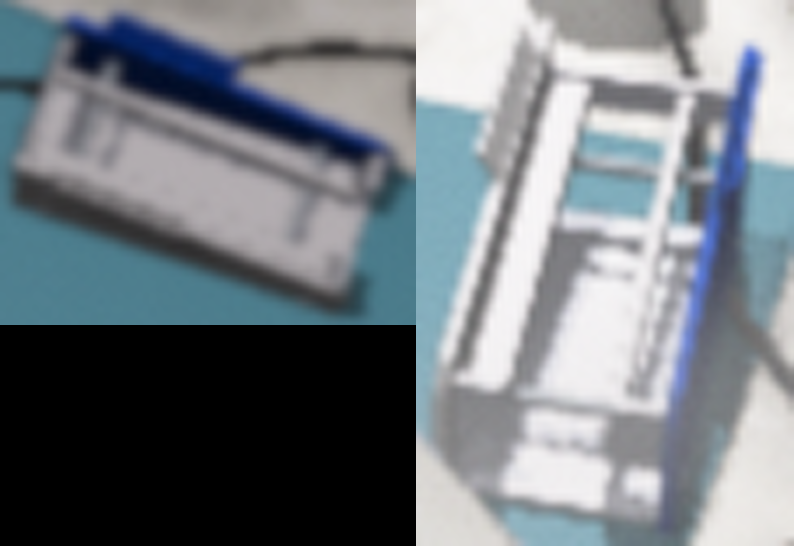

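```bash
cat >> h.py <<'E'
def rigid(loc,w):  # 2D rigid fit loc->w
    loc=np.array(loc);w=np.array(w);a=loc-loc.mean(0);b=w-w.mean(0)
    th=np.arctan2((a[:,0]*b[:,1]-a[:,1]*b[:,0]).sum(),(a*b).sum());R=np.array([[np.cos(th),-np.sin(th)],[np.sin(th),np.cos(th)]])
    t=w.mean(0)-R@loc.mean(0);return np.degrees(th),R,t,w-(loc@R.T+t)
E
python3 - <<'E'
from h import *
from rig import readout
np.set_printoptions(precision=4,suppress=True)
A=lambda x,y:(342+x/6.5-.4,150+y/6.5-.4); B=lambda x,y:(338+(x-416)/7-.4,210+y/7-.4)
p1=tri(A(388,152),B(682,390));print('P1',p1)
p4=plane('side',[B(667,525)],.003)[0];print('P4',p4)
n=plane('top',[A(18,207),A(355,313)],.003);print(n)
loc=[[-.088,-.0405],[-.088,-.0405],[.088,.0405],[-.088,.0405]]
th,R,t,res=rigid(loc,[p1[0][:2],p4[:2],n[0,:2],n[1,:2]]);print('feeder',th,t,'res',res)
print('load',R@[.042,.007]+t)
# tray: local x is along row; take +x toward left(+Y): corners left-far..; use vial colour blobs too
tl=[[.107,-.036],[-.107,-.036],[-.107,.036],[.107,.036]]
tw=[[.4959,-.1613],[.4275,-.3612],[.3591,-.3368],[.4318,-.1384]]
th,R,t,res=rigid(tl,tw);print('tray',th,t,res)
for k,x in zip(('black','white','red','blue'),(.075,.025,-.025,-.075)): print(k,R@[x,0]+t)
for k,p in dict(redcap=(.3993,-.2646),green=(.436,-.2779),ochre=(.4206,-.2182),pink=(.3928,-.3153),bluecap=(.4252,-.3273),blackcap=(.4341,-.1743)).items(): print(k,R.T@(np.array(p)-t))
o=readout.get_obs();print(o['joint_pos'])
print('wrist proj start',[(z,proj('side',[[.157,.552,z]])[0]) for z in(.209,.3,.4,.45,.5)])
T=lambda x,y:(140+x/3.7-.4,110+y/3.7-.4); S=lambda x,y:(210+x/2.8-.3,10+y/2.8-.3)
print('cond upper',tri(T(235,200),S(350,262)),tri(T(235,200),S(313,205)))
E
```

```text
P1 (array([ 0.5785, -0.3868,  0.0588]), np.float64(0.0044809409318569155))
P4 [ 0.5787 -0.3855  0.003 ]
[[ 0.5586 -0.206   0.003 ]
 [ 0.5061 -0.3775  0.003 ]]
feeder 73.20270370168359 [ 0.5682 -0.2968] res [[-0.003   0.006 ]
 [-0.0029  0.0072]
 [ 0.0037 -0.0051]
 [ 0.0021 -0.0081]]
load [ 0.5736 -0.2546]
tray 70.47905965237919 [ 0.4286 -0.2494] [[-0.0024 -0.0007]
 [ 0.0007  0.0011]
 [ 0.0002  0.0014]
 [ 0.0014 -0.0019]]
black [ 0.4536 -0.1787]
white [ 0.4369 -0.2259]
red [ 0.4202 -0.273 ]
blue [ 0.4035 -0.3201]
redcap [-0.0241  0.0225]
green [-0.0244 -0.0165]
ochre [0.0268 0.018 ]
pink [-0.074   0.0117]
bluecap [-0.0745 -0.0228]
blackcap [0.0727 0.0199]
[ 62.2728   6.3927  84.392    0.0033  88.6642 -11.818 ]
wrist proj start [(0.209, array([238.9306, 103.137 ])), (0.3, array([236.2693,  80.9125])), (0.4, array([233.1743,  55.0492])), (0.45, array([231.5549,  41.5097])), (0.5, array([229.8847,  27.5397]))]
cond upper (array([0.5349, 0.192 , 0.2837]), np.float64(0.0013273940635807671)) (array([0.5025, 0.1705, 0.3577]), np.float64(0.02450860233370172))
```

```bash
cat >> h.py <<'E'
def go(p,yaw):   # shift in tool axes (cm) and turn (rad) from the measured pose; yaw = azimuth of tool y, deg
    from rig import readout
    o=readout.get_obs();R=np.array(o['ee_rot']);d=R.T@(np.array(p)-o['position'])*100
    cur=np.degrees(np.arctan2(R[1,1],R[0,1]));dt=(cur-yaw+180)%360-180
    print('t',round(o['time_s'],2),'shift',d.round(2),'turn',round(np.radians(dt),3),'cur yaw',round(cur,1),'j',np.round(o['joint_pos'],1))
E
python3 -c "
from h import *
go([.29,.10,.316],70.5)
go([.27,-.16,.316],70.5)"
```

```text
t 0.43 shift [-25.1  -40.18  -0.34] turn 0.063 cur yaw 74.1 j [ 62.3   6.4  84.4   0.   88.7 -11.8]
t 0.43 shift [-30.31 -65.73  -0.57] turn 0.063 cur yaw 74.1 j [ 62.3   6.4  84.4   0.   88.7 -11.8]
```

```bash
python3 -m pendant '[[-25,-40,0,0.06,0.58],[-25,-40,0,0.06,0.58],[-25,-40,0,0.06,0.58],[-25,-40,0,0.06,0.58],[-25,-40,0,0.06,0.58],[-25,-40,0,0.06,0.58],[-25,-40,0,0.06,0.58],[-25,-40,0,0.06,0.58],[-25,-40,0,0.06,0.58],[-25,-40,0,0.06,0.58]]' 25 >/dev/null; python3 -c "
from h import *
go([.28,-.17,.30],70.5)"
```

```text
t 1.27 shift [-11.3  -30.05   0.9 ] turn 0.004 cur yaw 70.7 j [  6.8 -31.9 116.5  -0.   95.5 -63.9]
```

```bash
python3 -m pendant '[[-11.3,-30,1,0,0.58],[-11.3,-30,1,0,0.58],[-11.3,-30,1,0,0.58],[-11.3,-30,1,0,0.58],[-11.3,-30,1,0,0.58],[-11.3,-30,1,0,0.58],[-11.3,-30,1,0,0.58],[-11.3,-30,1,0,0.58],[-11.3,-30,1,0,0.58]]'; python3 -c "
from h import *
from rig import readout
R=np.array([[np.cos(a:=np.radians(70.48)),-np.sin(a)],[np.sin(a),np.cos(a)]])
p=R@[-.0245,-.007]+[.4286,-.2494];print(p)
go([*p,.13],70.5)"
```

```text
time_s: 2.02
position: [0.2792, -0.1724, 0.2984]
ee_rot: [[-0.941, 0.338, -0.002], [0.338, 0.941, 0.0], [0.002, -0.0, -1.0]]
wrist_force: [-0.5, 0.8, 0.5]
width: 0.0358
grip_force: 0.0
[ 0.42701135 -0.27483081]
t 2.02 shift [-17.41  -4.65  16.8 ] turn -0.004 cur yaw 70.3 j [-5.260e+01 -2.880e+01  1.158e+02 -1.000e-01  9.310e+01 -1.229e+02]
```

```bash
python3 -m pendant '[[-17.4,-4.6,6,0,0.58],[-17.4,-4.6,10,0,0.58],[-17.4,-4.6,14,0,0.58],[-17.4,-4.6,16.8,0,0.58],[-17.4,-4.6,16.8,0,0.58],[-17.4,-4.6,16.8,0,0.58],[-17.4,-4.6,16.8,0,0.58]]'; python3 - <<'E'
from h import *
from rig import grab_frame
go([.427,-.2748,.014],70.5)
f=grab_frame('top')[:,:,::-1];g=grab_frame('side')[:,:,::-1]
a=cv2.resize(f[140:260,240:420],None,fx=2.2*2,fy=4.4,interpolation=cv2.INTER_CUBIC)
cv2.imwrite('pics/t1.png',a);b=cv2.resize(g[0:300,60:400],None,fx=2,fy=2,interpolation=cv2.INTER_CUBIC);cv2.imwrite('pics/s1.png',b)
E
```

```text
time_s: 2.6
position: [0.4273, -0.266, 0.1218]
ee_rot: [[-0.943, 0.331, -0.011], [0.331, 0.943, 0.011], [0.014, 0.007, -1.0]]
wrist_force: [-1.7, 1.5, -1.1]
width: 0.036
grip_force: 0.0
t 2.6 shift [-0.41 -0.91 10.77] turn 0.002 cur yaw 70.6 j [ -45.5    7.6  106.1    0.    67.1 -116.1]
```

View pics/t1.png

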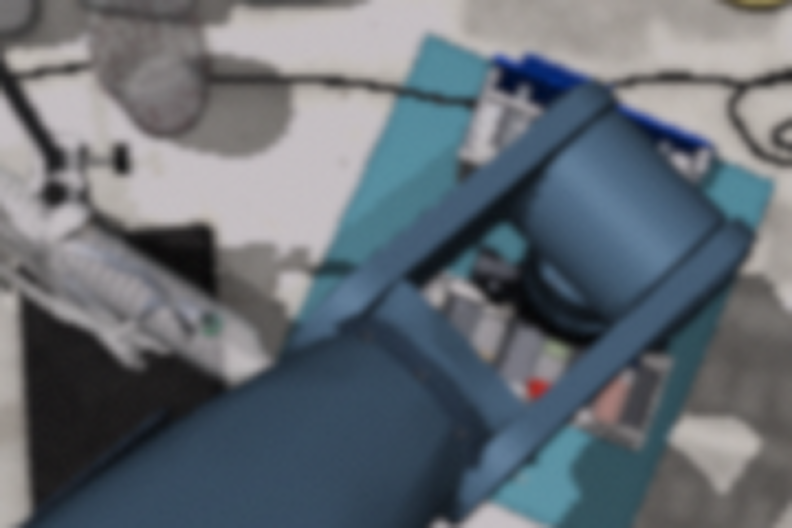

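View pics/s1.png

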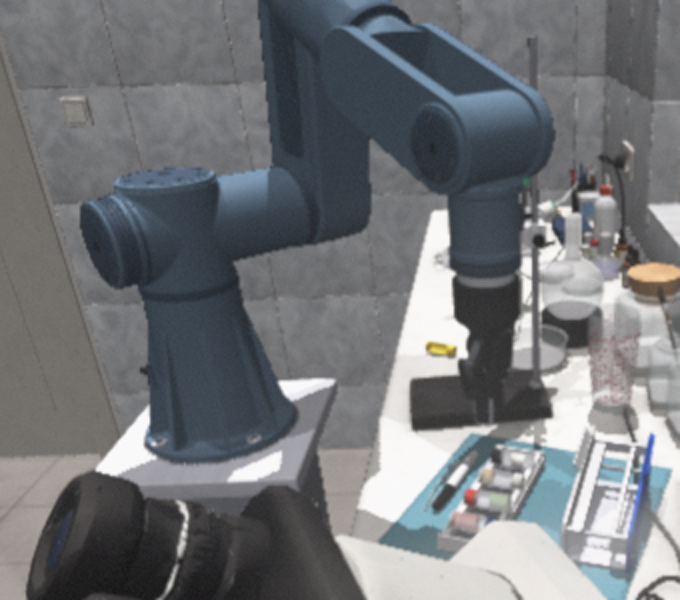

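```bash
python3 -m pendant '[[0,0,3,0,0.58],[0,0,6,0,0.58],[0,0,8,0,0.58],[0,0,9,0,0.58],[0,0,9,0,0.58]]'; python3 - <<'E'
from h import *
from rig import grab_frame
go([.427,-.2748,.014],70.5)
g=grab_frame('side')[:,:,::-1]
cv2.imwrite('pics/s2.png',cv2.resize(g[190:290,260:380],None,fx=5,fy=5,interpolation=cv2.INTER_CUBIC))
E
```

```text
time_s: 3.12
position: [0.4286, -0.2681, 0.0421]
ee_rot: [[-0.944, 0.331, -0.0], [0.331, 0.944, 0.0], [0.001, 0.0, -1.0]]
wrist_force: [0.0, -0.1, 1.5]
width: 0.0361
grip_force: 0.0
t 3.12 shift [-0.07 -0.69  2.8 ] turn 0.003 cur yaw 70.7 j [ -45.5   14.5  109.    -0.    56.6 -116.2]
```

View pics/s2.png

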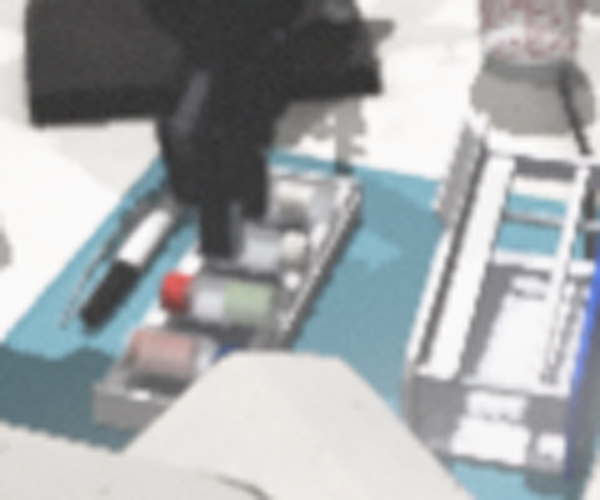

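```bash
python3 - <<'E'
from h import *
y=np.array([.331,.944,0]);p=np.array([.4286,-.2681,.042])
q=lambda X:((proj('side',X)-[260,190]+.5)*5-.5).round(0)
print('fingers near/far tips',q([p-y*.018,p-y*.033,p+y*.018,p+y*.033]))
print('vials mid pred', q([[.4536,-.1787,.029],[.4369,-.2259,.029],[.4202,-.273,.029],[.4035,-.3201,.029]]))
pr=tri
for nm,t,s in(('redcap',(362.58,228.32),(176,292)),('green',(366.75,217.03),(247,302)),('ochre',(348.12,221.48),None)):
    if s: print(nm,tri(t,(260+s[0]/5-.4,190+s[1]/5-.4)),plane('side',[(260+s[0]/5-.4,190+s[1]/5-.4)],.031))
E
```

```text
fingers near/far tips [[227. 293.]
 [217. 311.]
 [249. 254.]
 [258. 238.]]
vials mid pred [[282. 198.]
 [254. 248.]
 [222. 301.]
 [188. 359.]]
redcap (array([ 0.3978748 , -0.26465922,  0.03011595]), np.float64(0.002495343042608959)) [[ 0.39672618 -0.26631235  0.031     ]]
green (array([ 0.43408446, -0.27787651,  0.03155509]), np.float64(0.003064342558499144)) [[ 0.432576   -0.27758938  0.031     ]]
```

```bash
python3 - <<'E'
from h import *
from rig import grab_frame,readout
g=grab_frame('side')[:,:,::-1].astype(int);g0=cv2.imread('pics/side0.png').astype(int)
d=np.abs(g-g0).max(2)
o=readout.get_obs();p=o['position'];y=o['ee_rot'][:,1] if hasattr(o['ee_rot'],'shape') else np.array(o['ee_rot'])[:,1]
print(p,proj('side',[p,p-y*.018,p-y*.03,p+y*.018,p+y*.03]))
for v in range(228,262,2): print(v,' '.join(f'{int(x):3d}' for x in d[v,292:320]))
E
```

```text
[ 0.43011865 -0.26968431  0.0440586 ] [[307.79536575 243.94350555]
 [305.48410715 247.94669514]
 [303.90088037 250.6888945 ]
 [310.03353763 240.06688702]
 [311.48673975 237.54986343]]
228  22  30  52  82  79  61  44  53  54  57  56  58  64  50  16   5  11  29  50  85 113 103  41   8  10  12  12  10
230  28  24  31  38  34  28  27  33  58  60  74 117 135  90  12  22  13  12  39  85 122 107  48   9   6   7  12  10
232  14  16  11   4   1   2   7  28  66 106 144 168 185 172 116  20  10  26  48  73  86  55  11   6   6   4   8   8
234  10   4   4   6   1   9  20  56 116 136 145 165 168 147  76  38  23  15   2   4   3   7   9  10  10   7   9   7
236   3   5   3   7  13  13  11  41  98 122 135 141 135 115  74  45  53  28   1   9   8   7   8   5   2   4   4   4
238   2   1   4  13  16  15   7  12  58  90 108 118 117 103  76  72  77  37   2   6   7   8   4   2   8   8   8   7
240   9   1  11  10  12   4   2   3  21  61  85  88  89  85  82  86  71  27   5   8  10   7   9   5   8  16  12   8
242  11  11   7   2  10   6   7  10  11   3   4   6   8  15  24  30   8   8   8  11   9  11   8   4   3 
[... 355 characters left out ...]
  13
250   8   7   8   7   5   9  11  12  14  13  14  13  15  15  12  11  11  12  12  12  11  11   3  40  75  68  35  33
252  15   7   7   7   9   7  11  11  15  14  14  16  14  13  13  13  12  10  15   9   8   8   5   7  15  18   4   4
254  12  11   4   6   7   3   5   4   9   9   7   5  11   7   3   6   9   8   8   5   5   4   8   8   5   4   4   5
256  11  10  12   6   8   7   8   8   5   6   6   7   5   6   5   1   2  11  60 103 102  81  32  40  54   4   5   6
258  12  15  16  14  14  12  12  11   9  12  10   6  17  23  26  20  19  64 102 105  95  51  45  51  13   9   8   4
260  13  14  14  11  10  13  10   7  14  10   7  27  45  39  14  16  15  27  43  41  22  11  18   6  14  10  11  10
```

```bash
python3 -m pendant '[[0.1,-0.6,-2,0,1],[0.1,-0.6,-2,0,1],[0.1,-0.6,-2,0,1],[0.1,-0.6,-2,0,1],[0.1,-0.6,-2,0,1],[0.1,-0.6,-2,0,1],[0.1,-0.6,-2,0,1],[0.1,-0.6,-2,0,1]]'; python3 - <<'E'
from h import *
from rig import grab_frame,readout
g=grab_frame('side')[:,:,::-1].astype(int);g0=cv2.imread('pics/side0.png').astype(int)
d=np.abs(g-g0).max(2)
o=readout.get_obs();p=o['position']
print(p,o['width'],proj('side',[p,p+[0,0,.01]]))
for v in range(224,250,2): print(v,' '.join(f'{int(x):3d}' for x in d[v,292:320]))
go([.427,-.2748,.05],70.5)
E
```

```text
time_s: 3.88
position: [0.4261, -0.2739, 0.0614]
ee_rot: [[-0.944, 0.331, -0.001], [0.331, 0.944, 0.001], [0.001, 0.0, -1.0]]
wrist_force: [-0.9, -0.1, -0.6]
width: -0.0002
grip_force: 0.0
[ 0.42617964 -0.27400668  0.06140935] -4.3504394791038425e-05 [[305.9887193  239.21364009]
 [305.83720382 235.83720585]]
224  16  15  16  20  21  19  18  17  22  46  50  56  57  55  41  22  29  69  63   6   3   5   7   8   3   3   6   8
226  17  17  22  23  28  21  15  15  25  49  53  59  53  45  17   9  23   6  10   3  11  10   6   5   3   9   5   1
228  21  27  25  24  19   9   3  13  24  40  53  53  59  51   9  18  33  11   8   7  14   9  10   6  10  11  12  10
230  24  23  24  13   7   2   3   7  24  43  74 116 136  96  23  17  41  27  10   8  11   5   8   5   8  11  14  10
232  17  17  10   2   1   3  10  15  20  37  92 121 145 151 113  24  11  13   9   8   8   8   9   8   6   7   3   8
234   9   3   5   3   2  11  14   9   5   6   7   7  16  20   3  10  12   9   8   8   6   8  10   7   8   5   6   6
236   1   3   2  10  15  13   9   5   3  10  13  13  10  14   8   8   4   3   5  11   7   7   5   7   2   2   5   3
238   2   1   4  12  14  15   8   5   7   7  11  14  11  12  12   8   9   8   7   3   5   7   5   1  10   9   9   6
240   4   2  13  13  12   5   2   5   5   8  10   7  10  12   7  11   9   6   8   7  10   7   6   2   9  17  12   9
242  11   6   2   2  11   6   7   9  14   7   8   8   7   9  13  11  11  12  10   7   7   9   8   8   5   4   8   3
244  12  13  12  14  11  12  15  11   9   7   7   6   4   4  10   6   9   8  10  12   8   7  11   8   7   2   7   3
246  11  13  13  15  13  11   9  11  11  10   3   6  12  11   9  11   9   9   8  10   8   7   6   4   4   7   5   8
248  14  11  13  15  10  14  10  13  14  12  15  14  12   8  11  13  12  13  10   9  11  11   9   1   2   5   8   1
t 3.93 shift [-0.1  -0.05  1.14] turn 0.003 cur yaw 70.7 j [ -46.2   12.7  108.4    0.    58.9 -116.8]
```

```bash
python3 -m pendant '[[-0.1,0,0,0,0.58],[-0.1,0,0,0,0.58],[-0.1,0,0,0,0.58],[-0.1,0,0,0,0.58],[-0.1,0,2,0,0.58],[-0.1,0,3.5,0,0.58],[-0.1,0,4.3,0,0.58],[-0.1,0,4.7,0,0.58],[-0.1,0,4.7,0,0.58],[-0.1,0,4.7,0,0.58]]'; python3 - <<'E'
from h import *
from rig import grab_frame,readout
g=grab_frame('side')[:,:,::-1].astype(int);g0=cv2.imread('pics/side0.png').astype(int)
d=np.abs(g-g0).max(2)
o=readout.get_obs();p=o['position'];y=np.array(o['ee_rot'])[:,1]
print(p,o['width'],proj('side',[p-y*.018,p-y*.03,p-y*.03+[0,0,.01]]))
for v in range(234,268,2): print(v,' '.join(f'{int(x):3d}' for x in d[v,292:320]))
E
```

```text
time_s: 4.77
position: [0.4275, -0.2748, 0.0151]
ee_rot: [[-0.943, 0.331, 0.0], [0.331, 0.943, -0.0], [-0.0, -0.0, -1.0]]
wrist_force: [-0.2, 0.5, 0.1]
width: 0.0357
grip_force: 0.0
[ 0.42770638 -0.27502837  0.0154411 ] 0.03580745049833854 [[304.97317445 258.66742591]
 [303.39875774 261.50494466]
 [303.23334853 258.22378377]]
234  37  87  65  39  39  54  70 116 137 136 149 164 157 138 100  80  64  60  56  46  44  32   1   7   8   5   6   8
236   8  25  42  71 109 122 128 131 126 125 137 143 140 121  96  92 103 107 105 100  88  54  14   3   1   2   6   4
238   7  45  95 124 129 131 134 121  89  92 110 119 120 108  96 117 142 146 139 133 125  81  29   2   9   8   7   8
240   4  25  66 116 133 145 138  89  72  84  95  94  96  90 107 127 146 150 153 151 141  98  31   1   9  14  14   7
242   2   8  16  31  37  52  71 109  96  53  49  59  73  72  60  68  94 114 119 125 115  64  12   4   3   3   8   3
244  12  10   8  14  11  13   6  19  55  54  44  36  35  26   1   8   6   9  15  20  16   2   8   9   6   2   6   6
246   9  15  14  16  12  11   6  37  88  97 103 100  93  88  64  48  26   6 
[... 499 characters left out ...]
   6
256  10  12  13   7   6  10   6   3   5   7   4   4   5   3   5   1   3  11  57 103  99  80  25   4   3   5   6   5
258  10  15  15  14  14  12  11  10  10  12   7   8  21  34  31  23  18  63 102 104  94  51  46  52   6   8   7   3
260  14  16  14  12  12  12  11   8  14   9   5  36  62  57  23  22  18  26  44  39  19  10  17   9  13   9  10  11
262   7  10   8  12  12  15  11   9   8   5   4  13  13  12  11  10  11  10  10  11  12  10  11  11  13  12  12  12
264   7   6   1   3   3   7   4   4   3   7  12  11   9   9  11  11  11  11   9  10  12   9  11  11  12  11  10  11
266   5  10  22  21  17  14   5  10  13  10  11  10  10  11  10  10  12   9  10   9   9  12  10  11  11  11  12  12
```

```bash
python3 -m pendant '[[0,0,0.3,0,0.58],[0,0,0.6,0,0.58],[0,0,0.6,0,0.58],[0,0,0.6,0,0.58]]' 20|egrep 'pos|for'; python3 -m pendant '[[0,0,0.2,0,0.58],[0,0,0.4,0,0.58],[0,0,0.4,0,0.58]]'|egrep 'pos|for';python3 -m pendant '[[0,0,0.15,0,0.58],[0,0,0.3,0,0.58],[0,0,0.3,0,0.58]]'|egrep 'pos|for'
```

```text
position: [0.4272, -0.2745, 0.0088]
wrist_force: [-0.1, 0.3, 0.1]
grip_force: 0.0
position: [0.4271, -0.2744, 0.0044]
wrist_force: [0.7, -0.5, -0.3]
grip_force: 0.0
position: [0.4271, -0.2744, 0.0015]
wrist_force: [-0.5, -0.2, -0.4]
grip_force: 0.0
```

```bash
python3 -m pendant '[[0,0,0.15,0,0.58],[0,0,0.3,0,0.58],[0,0,0.3,0,0.58]]'|egrep 'pos|for'; python3 -m pendant '[[0,0,0.15,0,0.58],[0,0,0.3,0,0.58],[0,0,0.3,0,0.58]]'|egrep 'pos|for'
python3 - <<'E'
from h import *
from rig import grab_frame,readout
g=grab_frame('side')[:,:,::-1].astype(int);g0=cv2.imread('pics/side0.png').astype(int)
d=np.abs(g-g0).max(2)
o=readout.get_obs();p=o['position'];y=np.array(o['ee_rot'])[:,1]
print(p,o['width'],proj('side',[p-y*.018,p-y*.03]))
for v in range(244,268,2): print(v,' '.join(f'{int(x):3d}' for x in d[v,292:320]))
E
```

```text
position: [0.4271, -0.2744, -0.0015]
wrist_force: [0.1, -0.2, -0.5]
grip_force: 0.0
position: [0.4271, -0.2744, -0.0045]
wrist_force: [-0.4, -0.4, 0.4]
grip_force: 0.0
[ 0.42712357 -0.27445552 -0.00442172] 0.035992464565713124 [[305.04509679 264.92019777]
 [303.48770406 267.79801378]]
244   2  25  88 138 175 178 167 109  66  55  43  42  39  35  36  35  32  46  63  64  60  37   6   6   4  33  63  39
246   8   4  47 117 134 122  98  98 100  97 106 104  99  94  91  86  45  11  12  12  16  10   4  15  66 101  89  55
248  13   9   4  44  59  66  83 101 125 135 127 128 125 122 107  91  47   5  10   7   9   9   9  18  43  28  15   2
250   9   8   9   9   6   5  10  54 130 150 157 143 133 111  92  78  46   1   8   7  10   7  10   5   3   2   3   1
252  12  11   6   8   5   5   2  38 102 126 127 126 111  88  71  56  41  16   9   8   8   8  11  11  12   4   3   3
254  43   1   7   5   3   4   3  14  41  58  63  69  71  75  48  33  37  22   7   5   8   1   6  11   6   5   5   8
256   9   7  11   9   5   9   6   1  13  23  25  22  23  23   4  14   7  11  59 102 101  80  25  13  15   3   4   5
258  13  13  14  12  16  12  13  11   7   3   8  16  40  47  32  11  18  64 103 107  95  48  47  53  10   8   6   4
260  11  14  14  10  13  13  12   4   5   3  13  40  65  58  23  21  19  26  43  41  21   8  16   7  12  11  11  10
262   8   7   7  10   7   9   9   4   3   7   4  12  12  13  11  10  12  10  10  11  10   9  11  10  13  12  12  12
264   4   4   2   5   2   9   3   1   4   7  10  11  10   8  11  11  11  11  11  11  10   9  12  11  11  11  10  13
266   4  11  23  20  16  15   5  10  12   9  10  12  12  11  11  10  13  10  11  11  10  13   9  11  11  11  10  12
```

```bash
python3 -m pendant '[[0,0,0,0,0.65],[0,0,0,0,0.7],[0,0,0,0,0.8],[0,0,0,0,0.9],[0,0,0,0,0.9],[0,0,0,0,0.9]]' 25
```

```text
time_s: 6.7
position: [0.4274, -0.2743, -0.0041]
ee_rot: [[-0.943, 0.331, 0.0], [0.331, 0.943, 0.0], [0.0, 0.0, -1.0]]
wrist_force: [0.3, 3.5, 4.0]
width: 0.0207
grip_force: 24.4
```

```bash
python3 -m pendant '[[0,0,0,0,0.65],[0,0,0,0,0.58],[0,0,0.2,0,0.58],[0,0,0.4,0,0.58],[0,0,0.4,0,0.58]]' |egrep 'pos|for|wid'; python3 -m pendant '[[0,0,0,0,0.65],[0,0,0,0,0.7],[0,0,0,0,0.8],[0,0,0,0,0.9],[0,0,0,0,0.9],[0,0,0,0,0.9]]' 25
```

```text
position: [0.4269, -0.2744, -0.0088]
wrist_force: [-0.0, 0.2, -0.4]
width: 0.036
grip_force: 0.0
time_s: 7.62
position: [0.4273, -0.2743, -0.0081]
ee_rot: [[-0.944, 0.331, 0.0], [0.331, 0.944, 0.0], [0.0, 0.0, -1.0]]
wrist_force: [0.8, 2.8, 2.5]
width: 0.0212
grip_force: 24.4
```

```bash
python3 -m pendant '[[0,0,-0.3,0,0.9],[0,0,-0.7,0,0.9],[0,0,-1.2,0,0.9],[0,0,-2,0,0.9],[0,0,-3,0,0.9],[0,0,-4,0,0.9],[0,0,-4,0,0.9],[0,0,-4,0,0.9]]'; python3 - <<'E'
from h import *
from rig import grab_frame
g=grab_frame('side')[:,:,::-1]
cv2.imwrite('pics/s3.png',cv2.resize(g[190:290,260:380],None,fx=6,fy=6,interpolation=cv2.INTER_CUBIC))
E
```

```text
time_s: 8.28
position: [0.428, -0.2754, 0.033]
ee_rot: [[-0.943, 0.331, 0.002], [0.331, 0.943, -0.002], [-0.002, -0.001, -1.0]]
wrist_force: [-0.5, -0.2, -1.1]
width: 0.0208
grip_force: 24.4
```

View pics/s3.png

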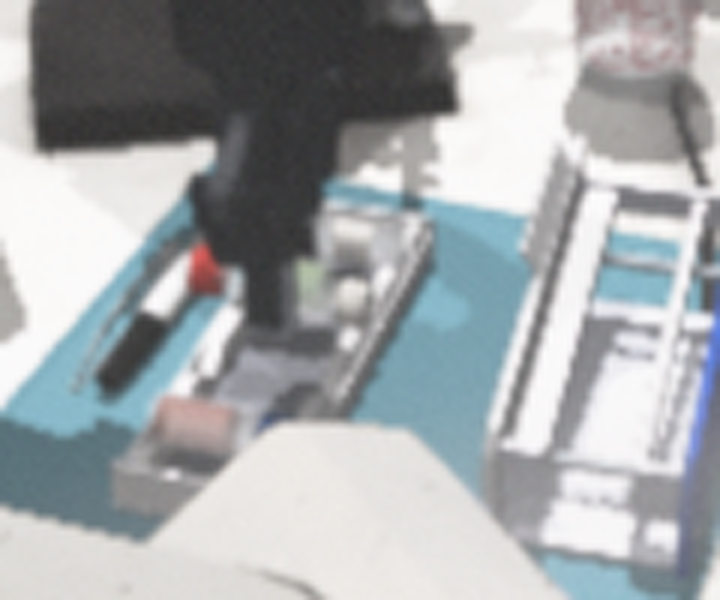

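```bash
python3 - <<'E'
from h import *
np.set_printoptions(precision=1,suppress=True)
a=np.radians(73.2);R=np.array([[np.cos(a),-np.sin(a)],[np.sin(a),np.cos(a)]]);t=np.array([.5682,-.2968])
P={'base low blue':(-88,-40.5,0),'base low white':(-88,40.5,0),'backplate top +y':(83,35.5,69.5),'backplate top -y':(83,-35.5,69.5),'base hi blue':(88,-40.5,0),'rail-35 low':(-77,-35,31.4),'rail low +35':(-77,35,31.4),'base hi white':(88,40.5,0)}
for k,p in P.items():
    X=[*(R@np.array(p[:2])/1000+t),p[2]/1000+.003]
    s=proj('side',[X])[0];u=proj('top',[X])[0]
    print(k,'s3',((s-[260,190]+.5)*6-.5),'feed side',((s-[338,210]+.5)*7-.5+[416,0]),'feed top',((u-[342,150]+.5)*6.5-.5))
E
```

```text
base low blue s3 [693.9 582.3] feed side [679.6 539.4] feed top [382.7 169.4]
base low white s3 [486.  551.2] feed side [437.1 503.1] feed top [339.1 317. ]
backplate top +y s3 [576.1 179.3] feed side [542.2  69.2] feed top [ 25.9 174.8]
backplate top -y s3 [738.3 197.4] feed side [731.5  90.3] feed top [68.5 41.7]
base hi blue s3 [741.8 325.4] feed side [735.5 239.7] feed top [54.7 68.5]
rail-35 low s3 [686.9 497.1] feed side [671.5 440.1] feed top [368.4 157.8]
rail low +35 s3 [506.1 471.6] feed side [460.5 410.2] feed top [329.9 287.6]
base hi white s3 [563.4 303.3] feed side [527.4 213.9] feed top [  8.  214.1]
```

```bash
python3 -m pendant '[[0,0,-4,0.12,0.9],[0,0,-8,0.24,0.9],[0,0,-9,0.36,0.9],[0,0,-9,0.48,0.9],[0,0,-9,0.6,0.9],[0,0,-9,0.72,0.9],[0,0,-9,0.84,0.9],[0,0,-9,0.96,0.9],[0,0,-9,1.05,0.9],[0,0,-9,1.05,0.9]]' | egrep 'pos|wid|for'; python3 -c "
from h import *
go([.5739,-.2586,.12],-109.6)"
```

```text
position: [0.4269, -0.2742, 0.1211]
wrist_force: [0.3, 0.3, -1.1]
width: 0.0211
grip_force: 24.6
t 9.17 shift [-1.09 14.74  0.1 ] turn 2.093 cur yaw 10.3 j [-46.1   7.6 106.3  -0.   66.2 -56.4]
```

```bash
python3 -m pendant '[[-1.1,3,0,0.12,0.9],[-1.1,6,0,0.24,0.9],[-1.1,9,0,0.36,0.9],[-1.1,12,0,0.48,0.9],[-1.1,14.7,0,0.6,0.9],[-1.1,14.7,0,0.72,0.9],[-1.1,14.7,0,0.84,0.9],[-1.1,14.7,0,0.96,0.9],[-1.1,14.7,0,1.05,0.9],[-1.1,14.7,0,1.05,0.9]]' | egrep 'pos|wid|for'; python3 -c "
from h import *
go([.5739,-.2586,.12],-109.6)"
```

```text
position: [0.5735, -0.2583, 0.121]
wrist_force: [0.4, 0.6, -0.2]
width: 0.021
grip_force: 24.7
t 10.0 shift [0.01 0.05 0.1 ] turn 1.046 cur yaw -49.7 j [-35.   22.1  88.1  -0.   69.9  14.6]
```

```bash
python3 -m pendant '[[0,0,0,0.12,0.9],[0,0,0,0.24,0.9],[0,0,0,0.36,0.9],[0,0,0,0.48,0.9],[0,0,1,0.6,0.9],[0,0,2,0.72,0.9],[0,0,3,0.84,0.9],[0,0,3.6,0.96,0.9],[0,0,3.6,1.046,0.9],[0,0,3.6,1.046,0.9]]' | egrep 'pos|wid|for'; python3 - <<'E'
from h import *
from rig import grab_frame
go([.5739,-.2586,.034],-109.6)
g=grab_frame('side')[:,:,::-1]
cv2.imwrite('pics/s4.png',cv2.resize(g[190:290,290:410],None,fx=6,fy=6,interpolation=cv2.INTER_CUBIC))
E
```

```text
position: [0.5731, -0.2583, 0.0847]
wrist_force: [-0.5, 0.8, 0.0]
width: 0.0211
grip_force: 24.7
t 10.83 shift [0.09 0.01 5.07] turn 0.002 cur yaw -109.5 j [-35.1  24.6  89.3  -0.   66.2  74.5]
```

View pics/s4.png

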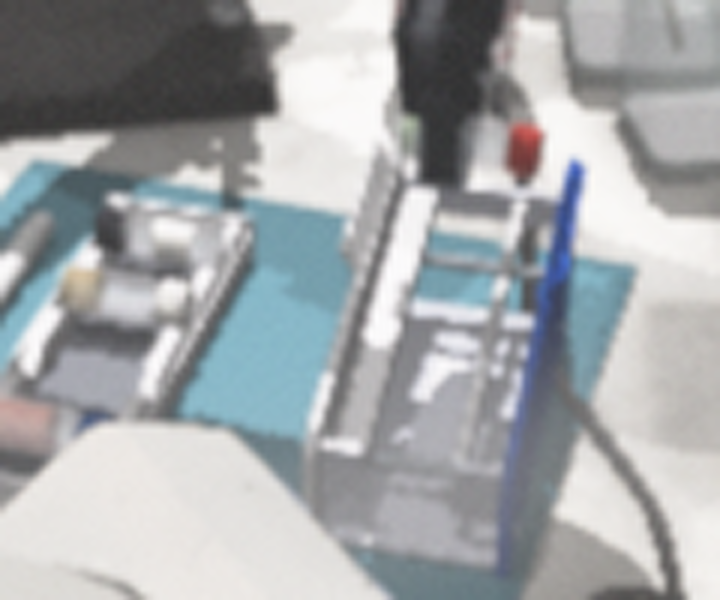

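```bash
python3 -m pendant '[[0.1,0,1.5,0,0.9],[0.1,0,3,0,0.9],[0.1,0,4,0,0.9],[0.1,0,4.3,0,0.9],[0.1,0,4.3,0,0.9]]' | egrep 'pos|wid|for'; python3 -m pendant '[[0,0,0.3,0,0.9],[0,0,0.6,0,0.9],[0,0,0.7,0,0.9],[0,0,0.7,0,0.9],[0,0,0.7,0,0.9]]' | egrep 'pos|wid|for'
```

```text
position: [0.5741, -0.2586, 0.0418]
wrist_force: [0.7, 0.5, -0.7]
width: 0.0214
grip_force: 24.7
position: [0.5749, -0.2591, 0.0361]
wrist_force: [0.2, -0.8, -1.2]
width: 0.0209
grip_force: 24.7
```

```bash
for i in 1; do python3 -m pendant '[[0,0,0.1,0,0.9],[0,0,0.2,0,0.9],[0,0,0.2,0,0.9]]' | egrep 'pos|wrist_f';  python3 -m pendant '[[0,0,0.05,0,0.9],[0,0,0.1,0,0.9],[0,0,0.1,0,0.9]]' | egrep 'pos|wrist_f'; python3 -m pendant '[[0,0,0.05,0,0.9],[0,0,0.1,0,0.9],[0,0,0.1,0,0.9]]' | egrep 'pos|wrist_f';done
```

```text
position: [0.5747, -0.2589, 0.0337]
wrist_force: [0.5, -0.6, -1.1]
position: [0.5749, -0.2591, 0.0332]
wrist_force: [-1.1, 1.4, 2.6]
position: [0.575, -0.2593, 0.0331]
wrist_force: [-3.9, 1.6, 9.4]
```

```bash
python3 -m pendant '[[0,0,-0.15,0,0.9],[0,0,-0.15,0,0.75],[0,0,-0.15,0,0.7],[0,0,-0.15,0,0.66],[0,0,-0.15,0,0.62],[0,0,-0.15,0,0.62],[0,0,-1,0,0.62],[0,0,-3,0,0.62],[0,0,-6,0,0.62],[0,0,-9,0,0.62]]'; python3 - <<'E'
from h import *
from rig import grab_frame
a=np.radians(70.48);R=np.array([[np.cos(a),-np.sin(a)],[np.sin(a),np.cos(a)]]);p=R@[-.075,.007]+[.4286,-.2494];print(p)
go([*p,.10],-109.5)
g=grab_frame('side')[:,:,::-1].copy();h=cv2.cvtColor(g,cv2.COLOR_BGR2HSV);m=cv2.inRange(h,(172,120,80),(180,255,255))|cv2.inRange(h,(0,130,80),(6,255,255));m[:, :330]=0;m[:150]=0
ys,xs=np.nonzero(m[:300,:400]);print('red in feeder',len(xs),xs.mean(),ys.mean())
Rf=np.array([[np.cos(b:=np.radians(70.4)),-np.sin(b)],[np.sin(b),np.cos(b)]])
for x,z in((-66,45),(-45,50),(-23,54),(-2,59)): print(proj('side',[[*(Rf@[x/1000,-.023]+[.5677,-.2968]),z/1000+.003]]))
E
```

```text
time_s: 13.3
position: [0.574, -0.2585, 0.1223]
ee_rot: [[0.942, -0.336, -0.002], [-0.336, -0.942, 0.001], [-0.002, -0.001, -1.0]]
wrist_force: [0.6, -1.0, 0.0]
width: 0.0323
grip_force: 0.0
[ 0.39694213 -0.31775042]
t 13.3 shift [-14.69  11.53   2.26] turn -0.002 cur yaw -109.6 j [-35.   22.1  87.9   0.   70.1  74.6]
red in feeder 2 376.0 238.5
[[368.03220972 264.11257737]]
[[369.79739199 257.03454898]]
[[371.55867299 250.30709546]]
[[373.20203572 243.71083228]]
```

```bash
cat >> h.py <<'E'
def trayp(x,y):
    a=np.radians(70.48);R=np.array([[np.cos(a),-np.sin(a)],[np.sin(a),np.cos(a)]]);return R@[x,y]+[.4286,-.2494]
def caps():
    from rig import grab_frame
    g=grab_frame('side')[:,:,::-1].copy();h=cv2.cvtColor(g,cv2.COLOR_BGR2HSV)
    for n,m in(('red',cv2.inRange(h,(170,110,60),(180,255,255))|cv2.inRange(h,(0,110,60),(8,255,255))),('blue',cv2.inRange(h,(100,110,50),(130,255,255))),('dark',cv2.inRange(h,(0,0,0),(180,255,60)))):
        m[:205]=0;m[290:]=0;m[:,:336]=0;m[:,400:]=0
        k,l,s,c=cv2.connectedComponentsWithStats(m);print(n,[(int(s[i,4]),c[i].round(1).tolist()) for i in range(1,k) if s[i,4]>3])
    return g
E
python3 -m pendant '[[-4,3.1,0,0,0.66],[-8,6.2,0,0,0.66],[-12,9.3,0.5,0,0.66],[-14.7,11.5,1,0,0.66],[-14.7,11.5,2,0,0.66],[-14.7,11.5,2,0,0.66],[-14.7,11.5,2,0,0.66],[-14.7,11.5,2,0,0.66]]'; python3 -c "
from h import *
p=trayp(-.0725,.007);print(p);go([*p,.03],-109.5);caps()"
```

```text
time_s: 14.02
position: [0.3986, -0.3185, 0.1027]
ee_rot: [[0.942, -0.336, 0.001], [-0.336, -0.942, -0.001], [0.002, 0.0, -1.0]]
wrist_force: [-0.6, 0.1, 0.5]
width: 0.029
grip_force: 0.0
[ 0.39777747 -0.31539411]
t 14.02 shift [-0.19 -0.26  7.27] turn -0.002 cur yaw -109.6 j [-52.    9.3 106.7   0.   63.9  57.6]
red []
blue [(90, [381.7, 235.3])]
dark []
```

```bash
python3 - <<'E'
from h import *
from rig import grab_frame
g=grab_frame('side')[:,:,::-1];f=grab_frame('top')[:,:,::-1]
a=cv2.resize(g[200:290,320:400],None,fx=5,fy=5,interpolation=cv2.INTER_CUBIC)
b=cv2.resize(f[145:205,335:410],None,fx=5,fy=5,interpolation=cv2.INTER_CUBIC)
im=np.zeros((450,800,3),np.uint8);im[:450,:400]=a;im[:300,400:775]=b;cv2.imwrite('pics/c1.png',im)
E
```

```text
(no output)
```

View pics/c1.png

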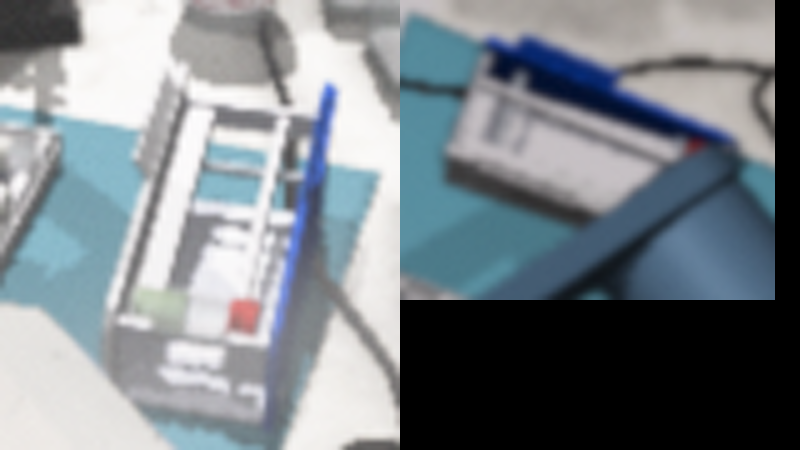

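```bash
sed -i 's/(170,110,60)/(168,70,60)/;s/(0,110,60),(8/(0,70,60),(8/' h.py; python3 -m pendant '[[-0.2,-0.26,3,0,0.66],[-0.2,-0.26,6,0,0.66],[-0.2,-0.26,8,0,0.66],[-0.2,-0.26,8.5,0,0.66],[-0.2,-0.26,8.5,0,0.66],[-0.2,-0.26,8.5,0,0.66]]'|egrep 'pos|for'; python3 -m pendant '[[0,0,0.4,0,0.66],[0,0,0.8,0,0.66],[0,0,0.8,0,0.66]]'|egrep 'pos|for'; python3 -c "
from h import *
p=trayp(-.0725,.007);go([*p,-.008],-109.5)"
```

```text
position: [0.3976, -0.3152, 0.0175]
wrist_force: [-0.3, 0.2, 0.3]
grip_force: 0.0
position: [0.397, -0.3152, 0.0091]
wrist_force: [0.2, 0.2, -0.1]
grip_force: 0.0
t 14.92 shift [ 0.08 -0.01  1.71] turn -0.002 cur yaw -109.6 j [-51.9  18.1 109.3  -0.   52.5  57.7]
```

```bash
python3 -m pendant '[[0,0,0.2,0,0.66],[0,0,0.4,0,0.66],[0,0,0.4,0,0.66]]'|egrep 'pos|wrist_f'; python3 -m pendant '[[0,0,0.2,0,0.66],[0,0,0.4,0,0.66],[0,0,0.4,0,0.66]]'|egrep 'pos|wrist_f';python3 -m pendant '[[0,0,0.2,0,0.66],[0,0,0.4,0,0.66],[0,0,0.4,0,0.66]]'|egrep 'pos|wrist_f'
```

```text
position: [0.3966, -0.3148, 0.0046]
wrist_force: [0.8, -0.2, -1.0]
position: [0.3964, -0.3146, 0.0004]
wrist_force: [0.0, -0.0, 0.0]
position: [0.3965, -0.3146, -0.0037]
wrist_force: [0.6, -0.1, -0.0]
```

```bash
python3 -m pendant '[[0,0,0.2,0,0.66],[0,0,0.4,0,0.66],[0,0,0.4,0,0.66],[0,0.1,0.4,0,0.7],[0,0.15,0.4,0,0.74],[0,0.15,0.4,0,0.85],[0,0.15,0.4,0,0.9],[0,0.15,0.4,0,0.9],[0,0.15,0.4,0,0.9]]' 25|egrep 'pos|for|wid'; python3 -m pendant '[[0,0,-0.3,0,0.9],[0,0,-0.7,0,0.9],[0,0,-1.5,0,0.9],[0,0,-4,0,0.9],[0,0,-8,0,0.9],[0,0,-11,0,0.9],[0,0,-13,0,0.9],[0,0,-13,0,0.9]]'|egrep 'pos|for|wid'; python3 -c "
from h import *
go([.5739,-.2586,.12],-109.6)"
```

```text
position: [0.3962, -0.3161, -0.0072]
wrist_force: [-0.4, 2.4, 2.4]
width: 0.0212
grip_force: 24.4
position: [0.3986, -0.3195, 0.1289]
wrist_force: [-0.5, -0.8, -0.2]
width: 0.0213
grip_force: 24.5
t 17.08 shift [ 14.46 -11.62   0.95] turn 0.0 cur yaw -109.6 j [-52.    6.9 106.   -0.   66.5  57.6]
```

```bash
python3 -m pendant '[[3.5,-2.8,0,0,0.9],[7,-5.6,0,0,0.9],[10.5,-8.4,0,0,0.9],[14.4,-11.6,0.5,0,0.9],[14.4,-11.6,1,0,0.9],[14.4,-11.6,1,0,0.9],[14.4,-11.6,1,0,0.9],[14.4,-11.6,1,0,0.9]]' |egrep 'pos|for|wid'; python3 -c "
from h import *
go([.5740,-.2588,.042],-109.6)"
```

```text
position: [0.5698, -0.2552, 0.1121]
wrist_force: [-0.3, -0.3, 0.1]
width: 0.0213
grip_force: 24.6
t 17.75 shift [0.53 0.19 7.01] turn 0.0 cur yaw -109.6 j [-35.   22.2  89.1  -0.   68.8  74.6]
```

```bash
python3 -m pendant '[[0.4,0.15,1,0,0.9],[0.4,0.15,2.5,0,0.9],[0.4,0.15,2.7,0,0.9],[0.4,0.15,2.7,0,0.9],[0.4,0.15,2.7,0,0.9]]' |egrep 'pos|for|wid'; python3 -c "
from h import *
go([.5740,-.2588,.042],-109.6)"
```

```text
position: [0.5735, -0.2586, 0.0858]
wrist_force: [-0.4, 0.1, -0.5]
width: 0.0207
grip_force: 24.6
t 18.17 shift [ 0.06 -0.    4.38] turn -0.001 cur yaw -109.7 j [-35.1  24.5  89.3  -0.   66.2  74.6]
```

```bash
python3 -m pendant '[[0,0,1.5,0,0.9],[0,0,3,0,0.9],[0,0,4,0,0.9],[0,0,4.5,0,0.9],[0,0,4.8,0,0.9],[0,0,4.9,0,0.9],[0,0,4.9,0,0.9],[0,0,4.9,0,0.9]]' |egrep 'pos|for|wid'; python3 -m pendant '[[0,0,0.05,0,0.9],[0,0,0.1,0,0.9],[0,0,0.1,0,0.9]]' |egrep 'pos|for|wid'; python3 -m pendant '[[0,0,0.05,0,0.9],[0,0,0.1,0,0.9],[0,0,0.1,0,0.9]]' |egrep 'pos|for|wid'
```

```text
position: [0.5745, -0.2584, 0.0376]
wrist_force: [0.2, 0.0, -0.2]
width: 0.0208
grip_force: 24.6
position: [0.5742, -0.2582, 0.0361]
wrist_force: [0.2, -0.1, -0.7]
width: 0.0213
grip_force: 24.6
position: [0.574, -0.2581, 0.0347]
wrist_force: [0.5, 0.0, 0.3]
width: 0.0214
grip_force: 24.6
```

```bash
python3 -m pendant '[[0,0,0.05,0,0.9],[0,0,0.05,0,0.75],[0,0,0.05,0,0.7],[0,0,0.05,0,0.66],[0,0,0.05,0,0.62],[0,0,0.05,0,0.62],[0,0,-1,0,0.62],[0,0,-3,0,0.62],[0,0,-6,0,0.62],[0,0,-9,0,0.62]]' |egrep 'time|pos|for|wid'; python3 -m pendant '[[0,0,-2,0,0.66],[0,0,-2,0,0.66],[0,0,-2,0,0.66],[0,0,-2,0,0.66]]'|egrep 'time|pos'; python3 -c "
from h import *
caps();p=trayp(.073,-.007);print(p);go([*p,.14],-109.5)"
```

```text
time_s: 20.17
position: [0.5733, -0.2576, 0.1256]
wrist_force: [1.0, -1.1, 0.8]
width: 0.0326
grip_force: 0.0
time_s: 20.5
position: [0.5736, -0.2578, 0.1445]
red [(12, [368.2, 261.8])]
blue [(68, [382.5, 232.1])]
dark []
[ 0.45958959 -0.18293463]
t 20.55 shift [-13.2   -3.21   0.39] turn -0.002 cur yaw -109.6 j [-35.   20.7  87.2   0.   72.2  74.6]
```

```bash
cat >> h.py <<'E'
def queue():
    from rig import grab_frame
    g=grab_frame('side');b=np.radians(70.4);Rf=np.array([[np.cos(b),-np.sin(b)],[np.sin(b),np.cos(b)]])
    for x,z in((-66,45),(-45,50),(-23,54),(-2,59),(20,63.3)):
        o=[]
        for y in(22,12,-23):
            u=proj('side',[[*(Rf@[x/1000,y/1000]+[.5677,-.2968]),z/1000+.009]])[0].round().astype(int);o.append(g[u[1]-1:u[1]+2,u[0]-1:u[0]+2].reshape(-1,3).mean(0).round().astype(int).tolist())
        print(x,'foot',o[0],'body',o[1],'cap',o[2])
E
python3 -c "
from h import *
queue()"
```

```text
-66 foot [183, 192, 176] body [185, 195, 179] cap [157, 111, 111]
-45 foot [204, 175, 171] body [195, 168, 164] cap [98, 110, 141]
-23 foot [249, 248, 248] body [141, 140, 144] cap [180, 180, 184]
-2 foot [250, 248, 249] body [165, 181, 189] cap [160, 164, 169]
20 foot [248, 247, 248] body [127, 139, 146] cap [156, 162, 167]
```

```bash
python3 -c "
from h import *
for z in(.44,.46,.48,.5,.52): print(z,proj('side',[[.374,-.319,z],[.4273,-.266,z]]).round(0).tolist())"
```

```text
0.44 [[271.0, 88.0], [300.0, 82.0]]
0.46 [[271.0, 77.0], [299.0, 71.0]]
0.48 [[270.0, 66.0], [299.0, 61.0]]
0.5 [[269.0, 54.0], [298.0, 50.0]]
0.52 [[268.0, 42.0], [298.0, 39.0]]
```

```bash
python3 -m pendant '[[-4,-1,0,0,0.66],[-8,-2,0,0,0.66],[-12,-3,0,0,0.66],[-13.2,-3.2,0,0,0.66],[-13.2,-3.2,0,0,0.66],[-13.2,-3.2,0,0,0.66]]'; python3 -c "
from h import *
p=trayp(.073,-.007);go([*p,.03],-109.5)"
```

```text
time_s: 21.1
position: [0.4601, -0.1834, 0.1443]
ee_rot: [[0.942, -0.336, -0.0], [-0.336, -0.942, 0.0], [-0.0, -0.0, -1.0]]
wrist_force: [0.7, -1.0, -0.2]
width: 0.0292
grip_force: 0.0
t 21.1 shift [-0.06 -0.03 11.43] turn -0.002 cur yaw -109.6 j [-35.5   4.2 106.9   0.   68.8  74.1]
```

```bash
python3 -m pendant '[[0,0,3,0,0.66],[0,0,6,0,0.66],[0,0,8,0,0.66],[0,0,8.5,0,0.66],[0,0,8.5,0,0.66],[0,0,8.5,0,0.66]]'|egrep 'pos|for'; python3 - <<'E'
from h import *
from rig import grab_frame
p=trayp(.073,-.007);go([*p,-.007],-109.5)
g=grab_frame('side')[:,:,::-1]
cv2.imwrite('pics/s5.png',cv2.resize(g[60:240,190:390],None,fx=3.3,fy=3.3,interpolation=cv2.INTER_CUBIC))
E
```

```text
position: [0.4614, -0.1844, 0.0603]
wrist_force: [-0.1, 0.4, 0.3]
grip_force: 0.0
t 21.6 shift [-0.23 -0.08  6.73] turn -0.002 cur yaw -109.6 j [-35.5  11.7 109.8   0.   58.4  74.1]
```

View pics/s5.png

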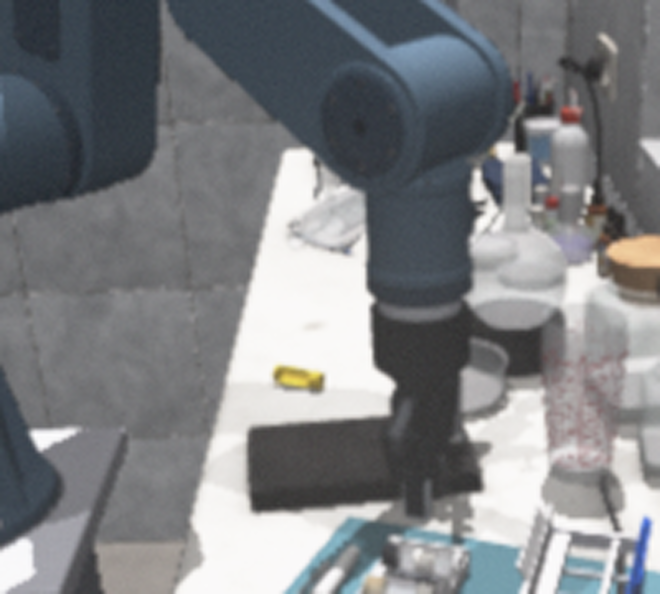

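```bash
python3 - <<'E'
from h import *
np.set_printoptions(precision=3,suppress=True)
T=np.array([.4614,-.1844]);a=np.radians(-35.5);d=np.array([np.cos(a),np.sin(a)])
for w in(.06,.075):
    n=np.array([np.sin(a),-np.cos(a)])*w   # toward camera (-y)
    q=T+n; N=np.array([np.sin(a),-np.cos(a),0])
    for px in((240,63),(262,85),(287.6,110),(299.7,97.9)):
        o,r=ray('side',[px]);s=((np.r_[q,0]-o)@N)/(r[0]@N);X=o+s*r[0]
        print(w,px,'along',round((X[:2]-T)@d,3),'z-TCP',round(X[2]-.0603,3))
for nm,c in(('tip',(.365,-.095)),('c1',(.39,-.067)),('c2',(.42,-.03))):
    v=np.array(c)-T;print(nm,'along',v@d,'lat',v@np.array([np.sin(a),-np.cos(a)]))
E
```

```text
0.06 (240, 63) along -0.167 z-TCP 0.401
0.06 (262, 85) along -0.106 z-TCP 0.357
0.06 (287.6, 110) along -0.036 z-TCP 0.309
0.06 (299.7, 97.9) along -0.001 z-TCP 0.34
0.075 (240, 63) along -0.152 z-TCP 0.404
0.075 (262, 85) along -0.092 z-TCP 0.361
0.075 (287.6, 110) along -0.024 z-TCP 0.314
0.075 (299.7, 97.9) along 0.01 z-TCP 0.344
tip along -0.1303955802101072 lat -0.016802162410520356
c1 along -0.1263023750111055 lat -0.0541149708172708
c2 along -0.12336491882172071 lat -0.10165833366778279
```

```bash
python3 -m pendant '[[-0.15,0,2.5,0,0.66],[-0.15,0,4,0,0.66],[-0.15,0,4.7,0,0.66],[-0.15,0,5,0,0.66],[-0.15,0,5,0,0.66]]'|egrep 'pos|wrist_f'; python3 -m pendant '[[0,0,0.2,0,0.66],[0,0,0.5,0,0.66],[0,0,0.5,0,0.66]]'|egrep 'pos|wrist_f'; python3 -m pendant '[[0,0,0.2,0,0.66],[0,0,0.5,0,0.66],[0,0,0.5,0,0.66]]'|egrep 'pos|wrist_f';  python3 -c "
from h import *
p=trayp(.073,-.007);go([*p,-.007],-109.5)"
```

```text
position: [0.4596, -0.1835, 0.0103]
wrist_force: [-0.2, -0.8, 0.9]
position: [0.4596, -0.1833, 0.0053]
wrist_force: [0.4, 1.6, 0.1]
position: [0.4588, -0.183, -0.0006]
wrist_force: [0.5, 1.1, 0.2]
t 22.57 shift [ 0.07 -0.03  0.64] turn -0.002 cur yaw -109.6 j [-35.5  17.9 111.2  -0.   50.9  74.1]
```

```bash
python3 -m pendant '[[0,0,0.3,0,0.66],[0,0,0.65,0,0.66],[0,0,0.65,0,0.66],[0,-0.1,0.65,0,0.7],[0,-0.15,0.65,0,0.74],[0,-0.15,0.65,0,0.85],[0,-0.15,0.65,0,0.9],[0,-0.15,0.65,0,0.9],[0,-0.15,0.65,0,0.9]]' 25|egrep 'pos|for|wid'; python3 -m pendant '[[0,0,-0.3,0,0.9],[0,0,-0.7,0,0.9],[0,0,-1.5,0,0.9],[0,0,-4,0,0.9],[0,0,-8,0,0.9],[0,0,-12,0,0.9],[0,0,-14,0,0.9],[0,0,-14,0,0.9],[0,0,-14,0,0.9]]'|egrep 'pos|for|wid'; python3 -c "
from h import *
go([.5740,-.2588,.135],70.4)"
```

```text
position: [0.4595, -0.18, -0.0068]
wrist_force: [2.9, 8.7, 3.7]
width: 0.0212
grip_force: 24.3
position: [0.4604, -0.1828, 0.1353]
wrist_force: [0.6, -0.6, -0.8]
width: 0.0209
grip_force: 24.6
t 24.07 shift [13.25  3.35  0.09] turn 3.141 cur yaw -109.6 j [-35.4   4.7 107.6  -0.   67.4  74.2]
```

```bash
python3 -m pendant '[[3.3,0.8,0,-0.12,0.9],[6.6,1.6,0,-0.24,0.9],[10,2.5,0,-0.36,0.9],[13.2,3.3,0,-0.48,0.9],[13.2,3.3,0,-0.6,0.9],[13.2,3.3,0,-0.72,0.9],[13.2,3.3,0,-0.84,0.9],[13.2,3.3,0,-0.96,0.9],[13.2,3.3,0,-1.05,0.9]]'|egrep 'wid|for'; python3 -m pendant '[[0,0,0,-0.12,0.9],[0,0,0,-0.24,0.9],[0,0,0,-0.36,0.9],[0,0,0,-0.48,0.9],[0,0,0,-0.6,0.9],[0,0,0,-0.72,0.9],[0,0,0,-0.84,0.9],[0,0,0,-0.96,0.9],[0,0,0,-1.05,0.9]]'|egrep 'wid|for'; python3 -c "
from h import *
go([.5740,-.2588,.085],70.4)"
```

```text
wrist_force: [-0.1, -0.0, 0.7]
width: 0.0214
grip_force: 24.7
wrist_force: [0.4, -0.1, -1.3]
width: 0.0209
grip_force: 24.6
t 25.57 shift [-0.28  0.23  4.59] turn -1.036 cur yaw 11.0 j [-35.   21.3  88.   -0.   71.  -46. ]
```

```bash
python3 -m pendant '[[-0.2,0.2,0,-0.12,0.9],[-0.2,0.2,0,-0.24,0.9],[-0.2,0.2,0,-0.36,0.9],[-0.2,0.2,0,-0.48,0.9],[-0.2,0.2,1,-0.6,0.9],[-0.2,0.2,2,-0.72,0.9],[-0.2,0.2,3,-0.84,0.9],[-0.2,0.2,4,-0.96,0.9],[-0.2,0.2,4.6,-1.04,0.9],[-0.2,0.2,4.6,-1.04,0.9]]'|egrep 'wid|for|pos'; python3 -c "
from h import *
go([.5740,-.2588,.037],70.4)"
```

```text
position: [0.5726, -0.2574, 0.0833]
wrist_force: [0.0, 0.3, -1.4]
width: 0.0211
grip_force: 24.6
t 26.4 shift [-0.21 -0.1   4.62] turn 0.001 cur yaw 70.4 j [ -35.    24.8   89.2   -0.    66.4 -105.4]
```

```bash
python3 -m pendant '[[-0.1,-0.05,1.5,0,0.9],[-0.1,-0.05,3,0,0.9],[-0.1,-0.05,4,0,0.9],[-0.1,-0.05,4.5,0,0.9],[-0.1,-0.05,4.7,0,0.9],[-0.1,-0.05,4.7,0,0.9],[-0.1,-0.05,4.7,0,0.9]]' |egrep 'pos|for|wid'; python3 -m pendant '[[0,0,0.05,0,0.9],[0,0,0.1,0,0.9],[0,0,0.1,0,0.9]]' |egrep 'pos|for'; python3 -m pendant '[[0,0,0.05,0,0.9],[0,0,0.1,0,0.9],[0,0,0.1,0,0.9]]' |egrep 'pos|for'
```

```text
position: [0.5762, -0.2598, 0.0409]
wrist_force: [0.8, -0.5, -0.5]
width: 0.0211
grip_force: 24.6
position: [0.5762, -0.2597, 0.0398]
wrist_force: [-0.1, 0.6, 0.4]
grip_force: 24.6
position: [0.5758, -0.2595, 0.0382]
wrist_force: [-0.3, 0.5, -0.8]
grip_force: 24.6
```

```bash
python3 -m pendant '[[0.1,0,0.1,0,0.9],[0.1,0,0.2,0,0.9],[0.1,0,0.3,0,0.9],[0.1,0,0.3,0,0.9]]' |egrep 'pos|for'; python3 -m pendant '[[0,0,0.05,0,0.9],[0,0,0.1,0,0.9],[0,0,0.1,0,0.9]]' |egrep 'pos|for'
```

```text
position: [0.5747, -0.2591, 0.0349]
wrist_force: [0.5, 1.0, -0.1]
grip_force: 24.6
position: [0.575, -0.2593, 0.0345]
wrist_force: [-1.4, -0.8, 0.8]
grip_force: 24.8
```

```bash
python3 -m pendant '[[0,0,0,0,0.9],[0,0,0,0,0.75],[0,0,0,0,0.7],[0,0,0,0,0.66],[0,0,0,0,0.62],[0,0,0,0,0.62],[0,0,-1,0,0.62],[0,0,-3,0,0.62],[0,0,-6,0,0.62],[0,0,-9,0,0.62]]' |egrep 'time|pos|for|wid'; python3 -m pendant '[[0,0,-2,0,0.6],[0,0,-2,0,0.6],[0,0,-2,0,0.6],[0,0,-2,0,0.6]]'|egrep 'time|pos'; python3 -c "
from h import *
queue();p=trayp(.0255,.007);print(p);go([*p,.14],70.5)"
```

```text
time_s: 28.9
position: [0.5743, -0.2587, 0.125]
wrist_force: [0.4, -0.5, 0.3]
width: 0.0324
grip_force: 0.0
time_s: 29.23
position: [0.5745, -0.2589, 0.1439]
-66 foot [184, 193, 177] body [185, 194, 179] cap [156, 110, 109]
-45 foot [195, 168, 164] body [194, 167, 165] cap [96, 109, 141]
-23 foot [228, 227, 228] body [194, 193, 194] cap [83, 83, 85]
-2 foot [249, 248, 249] body [165, 181, 189] cap [165, 169, 174]
20 foot [248, 247, 248] body [127, 139, 146] cap [160, 166, 170]
[ 0.43052279 -0.22302666]
t 29.28 shift [14.72 -1.49  0.34] turn -0.003 cur yaw 70.3 j [ -35.    20.8   87.     0.    72.2 -105.3]
```

Black is queued third. Now white.

```bash
python3 -m pendant '[[4,-0.4,0,0,0.6],[8,-0.8,0,0,0.6],[12,-1.2,0,0,0.6],[14.7,-1.5,0,0,0.6],[14.7,-1.5,2,0,0.6],[14.7,-1.5,4,0,0.6],[14.7,-1.5,4,0,0.6],[14.7,-1.5,4,0,0.6],[14.7,-1.5,4,0,0.6]]'|egrep pos; python3 -c "
from h import *
p=trayp(.0255,.007);go([*p,-.007],70.5)"
```

```text
position: [0.4316, -0.2237, 0.1043]
t 30.03 shift [ 0.12  0.03 11.13] turn -0.003 cur yaw 70.3 j [ -41.4    6.3  109.9    0.    63.8 -111.7]
```

```bash
python3 -m pendant '[[0.1,0,3,0,0.6],[0.1,0,6,0,0.6],[0.1,0,8,0,0.6],[0.1,0,9.5,0,0.6],[0.1,0,9.5,0,0.6],[0.1,0,9.5,0,0.6]]'|egrep 'pos|wrist_f'; python3 -m pendant '[[0,0,0.5,0,0.6],[0,0,1,0,0.6],[0,0,1,0,0.6],[0,0,1,0,0.6]]'|egrep 'pos|wrist_f'; python3 -c "
from h import *
p=trayp(.0255,.007);go([*p,-.007],70.5)"
```

```text
position: [0.4308, -0.2234, 0.0094]
wrist_force: [0.6, -0.2, 0.5]
position: [0.4308, -0.2236, -0.0003]
wrist_force: [0.5, 0.1, 0.4]
t 30.87 shift [0.04 0.05 0.67] turn -0.003 cur yaw 70.3 j [ -41.5   16.9  112.5    0.    50.6 -111.8]
```

```bash
python3 -m pendant '[[0,0,0.3,0,0.6],[0,0,0.65,0,0.6],[0,0,0.65,0,0.6],[0,0,0.65,0,0.7],[0,0,0.65,0,0.74],[0,0,0.65,0,0.85],[0,0,0.65,0,0.9],[0,0,0.65,0,0.9],[0,0,0.65,0,0.9]]' 25|egrep 'pos|for|wid'; python3 -m pendant '[[0,0,-0.3,0,0.9],[0,0,-0.7,0,0.9],[0,0,-1.5,0,0.9],[0,0,-4,0,0.9],[0,0,-8,0,0.9],[0,0,-12,0,0.9],[0,0,-14,0,0.9],[0,0,-14,0,0.9],[0,0,-14,0,0.9]]'|egrep 'pos|for|wid'; python3 -c "
from h import *
go([.5745,-.2590,.135],70.4)"
```

```text
position: [0.4307, -0.2223, -0.0071]
wrist_force: [1.8, 5.3, 2.9]
width: 0.0212
grip_force: 24.3
position: [0.4315, -0.2244, 0.1349]
wrist_force: [0.1, -0.1, -1.8]
width: 0.0209
grip_force: 24.6
t 32.37 shift [-14.63   1.57   0.05] turn -0.002 cur yaw 70.3 j [ -41.5    3.6  108.8   -0.    67.3 -111.8]
```

```bash
python3 -m pendant '[[-3.6,0.4,0,0,0.9],[-7.2,0.8,0,0,0.9],[-11,1.2,0,0,0.9],[-14.6,1.57,0,0,0.9],[-14.6,1.57,1,0,0.9],[-14.6,1.57,3,0,0.9],[-14.6,1.57,5,0,0.9],[-14.6,1.57,5,0,0.9],[-14.6,1.57,5,0,0.9]]'|egrep 'pos|for|wid'; python3 -c "
from h import *
go([.5745,-.2590,.037],70.4)"
```

```text
position: [0.5711, -0.2565, 0.08]
wrist_force: [-0.3, -0.1, -0.1]
width: 0.0209
grip_force: 24.6
t 33.12 shift [-0.43 -0.12  4.29] turn -0.002 cur yaw 70.3 j [ -35.    24.8   89.6   -0.    65.9 -105.3]
```

```bash
python3 -m pendant '[[-0.2,-0.05,1.5,0,0.9],[-0.2,-0.05,3,0,0.9],[-0.2,-0.05,4,0,0.9],[-0.2,-0.05,4.2,0,0.9],[-0.2,-0.05,4.2,0,0.9],[-0.2,-0.05,4.2,0,0.9]]' |egrep 'pos|for|wid'; python3 -m pendant '[[0,0,0.1,0,0.9],[0,0,0.2,0,0.9],[0,0,0.2,0,0.9]]' |egrep 'pos|for'
```

```text
position: [0.5754, -0.2593, 0.0414]
wrist_force: [-0.2, 0.6, -0.6]
width: 0.0207
grip_force: 24.6
position: [0.5753, -0.2592, 0.0393]
wrist_force: [0.0, 0.1, -1.1]
grip_force: 24.6
```

```bash
python3 -m pendant '[[0,0,0.1,0,0.9],[0,0,0.2,0,0.9],[0,0,0.3,0,0.9],[0,0,0.4,0,0.9],[0,0,0.4,0,0.9]]' |egrep 'pos|for'; python3 -m pendant '[[0,0,0.05,0,0.9],[0,0,0.1,0,0.9],[0,0,0.1,0,0.9]]' |egrep 'pos|for'
```

```text
position: [0.5749, -0.259, 0.0345]
wrist_force: [0.2, -0.1, -0.2]
grip_force: 24.6
position: [0.5751, -0.2591, 0.0343]
wrist_force: [-2.2, -0.1, 3.6]
grip_force: 25.0
```

```bash
python3 -m pendant '[[0,0,-0.1,0,0.9],[0,0,-0.1,0,0.75],[0,0,-0.1,0,0.7],[0,0,-0.1,0,0.66],[0,0,-0.1,0,0.62],[0,0,-0.1,0,0.62],[0,0,-1,0,0.62],[0,0,-3,0,0.62],[0,0,-6,0,0.62],[0,0,-9,0,0.62]]' |egrep 'time|pos|for|wid'; python3 -m pendant '[[0,0,-4,0,0.6],[0,0,-5,0,0.6],[0,0,-5,0,0.6],[0,0,-5,0,0.6],[0,0,-5,0,0.6],[0,0,-5,0,0.6],[0,0,-5,0,0.6],[0,0,-5,0,0.6]]'|egrep 'time|pos'; python3 -c "
from h import *
queue()"
```

```text
time_s: 35.37
position: [0.5743, -0.2585, 0.1244]
wrist_force: [0.2, -0.3, 0.5]
width: 0.0326
grip_force: 0.0
time_s: 36.03
position: [0.5744, -0.2586, 0.1723]
-66 foot [183, 192, 176] body [184, 193, 177] cap [156, 110, 109]
-45 foot [194, 167, 164] body [192, 166, 163] cap [97, 108, 140]
-23 foot [188, 186, 186] body [190, 190, 190] cap [80, 80, 81]
-2 foot [212, 196, 171] body [187, 182, 171] cap [176, 174, 170]
20 foot [248, 246, 247] body [128, 140, 146] cap [162, 167, 171]
```

All four are queued in order: green/red, pink/blue, label/black, ochre/white. The gripper is clear of them.

```bash
python3 -c "
from rig import r
print(r.hand_in())"
```

```text
the job is handed in; nothing more can be done
None
```

I handed the job in at about 36 s: the vials are queued red, blue, black, white from the stop upwards with caps to the blue cheek, confirmed by colour checks in the side camera, and the gripper is clear of them.

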